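# Pry the retaining ring off a sample changer's spindle

### The job

The sample changer's wheel has to come off for washing. Hook the pick into the eye of the sprung brass retaining ring's loose pull link and pull the ring out of the spindle's groove with it (not with the gripper, and without leaning hard on the machine), keeping it on the wheel and off the worktop. Then put the pick back on its rest the way it lay and lay the ring in the steel tray without dropping it, leaving the vials and the cup alone.

Things in the scene. Friction and masses are not known exactly. Their poses are not given: they have to be found in the camera images.
- changer: Sample changer, a white machine fixed to the worktop, 196 x 186 mm, with a round aluminium wheel (radius 85 mm, ten vial pockets, all empty, fixed, top face 62 mm above the worktop) and a sampling arm at its far right corner (up to 141 mm high). Origin under the spindle, on the worktop; x points to its rear, z up.
- spindle (a point): Point on the spindle's axis at the wheel's top face. Above: a groove 8 mm high round a 24 mm shaft, then a head 31 mm across, up to 17 mm above the wheel. Pulled along its own +x, the ring spreads its jaws over the shaft (5 to 13 N, most at some 4 mm out), may slip back if let go before about 12 mm, and is free 24 mm out.
- ring: Brass retaining ring, a flat sprung horseshoe lying on the wheel in the spindle's groove: 6 mm thick, 49 mm across, 0.085 kg with its link. Origin: centre of the horseshoe, on its underside (at the start on the spindle's axis). x points to the rivet of its pull link, z up; the mouth between its sprung jaws is on the -x side. It can turn round the shaft but not be lifted past the head.
- link_pivot (a point): Rivet on the ring, 26.5 mm from its origin, at wheel level; the brass pull link swings here about the vertical, up to 0.6 rad either way from the ring's x. Its angle is not given; it moves at a light touch and stays. At its end is the eye, 16.5 mm from the rivet: an upright collar, 21 mm outside, about 9.8 mm inside, 10 mm high, open down to the wheel. The free ring can be gripped by it.
- pick: Hooked pick, about 146 mm long, 0.06 kg, lying level on its rest. Origin: middle of the handle, on its axis. x points along it to the hook, z up. Handle black, 86 x 15 mm and 18 mm high with flat sides, from x = -43 to 43 mm; steel shank 6 mm thick from there to x = 100 mm, where it bends straight down.
- hook_tip (a point): Lowest end of the pick's hook, 100 mm before the handle's middle and 22 mm below its axis. The hook is 6 mm thick with a round end.
- rest: Dark steel rest for the pick, fixed: a plate 118 x 44 mm with two forks open above. x points to the hook's end. The handle's rear sits in the fork at x = -37 mm (slot 21 mm wide, floor 37 mm up), the shank in the fork at x = 58 mm (slot 11 mm, floor 43 mm up); prongs rise 22 mm above the floors and flare. Origin in the middle, on the worktop; the pick's axis lies 46 mm above.
- tray: Shallow open steel tray for parts, fixed to the worktop, 150 mm (x) x 110 mm (y) outside, 18 mm high, walls and floor 3 mm. Origin: centre of its underside.
- vial_blue: Glass vial with a blue cap, 22 x 22 x 48 mm, standing at the left of the worktop, by the tall analyser's wall; a bystander. Origin: centre of its underside.
- vial_black: Glass vial with a black cap, 22 x 22 x 48 mm, standing at the left of the worktop, by the tall analyser's wall; a bystander. Origin: centre of its underside.
- vial_white: Glass vial with a white cap, 22 x 22 x 48 mm, standing at the left of the worktop, by the tall analyser's wall; a bystander. Origin: centre of its underside.
- cup_grey: White sample cup with a grey lid, 55 mm across, 58 mm high, at the left of the worktop; a bystander. Origin: centre of its underside.
- dispenser: Wedge-shaped cream reagent dispenser, 330 mm high, always at the same place behind the tray and the rest: it fills x = 0.55 to 0.87 m, y = -0.30 to 0.00 m. Part of the furniture; carry the pick round in front of it.
Not all that is in view belongs to the job. What is shaped like the rest but white is not meant.

How it is judged (in metres and radians):
On the way:
1. the ring has been pulled out of the spindle's groove and lies free on the wheel (horizontal distance between ring and spindle above 0.024 m and height (world z) of ring above 0.055 m and contact force between the fingers and ring below 0.2 N), for 0.1 s.
At the end, for the whole second after the job is handed in: The ring lies flat in the tray (centre within 60 mm of its middle lengthwise and 40 mm across, underside under 18 mm high, tilt under 0.25 rad); the pick lies in both forks of its rest, hook at the same end and down, within 9 mm lengthwise and 6 mm sideways; both released and still (z of ring in the frame of tray below 0.018 m and (angle between ring's own z axis and vertical below 0.25 rad or angle between ring's own z axis and vertical above 2.89 rad) and y of ring in the frame of tray between -0.04 and 0.04 m and x of ring in the frame of tray between -0.06 and 0.06 m and x of pick in the frame of rest between -0.009 and 0.009 m and y of pick in the frame of rest between -0.006 and 0.006 m and z of pick in the frame of rest between 0.042 and 0.051 m and x of hook_tip in the frame of rest above 0.08 m and z of hook_tip in the frame of rest below 0.035 m and linear speed of each of ring, pick below 0.02 m/s); the robot touches nothing.
It fails at once if the fingers touch the ring while it is still in the groove (contact force between the fingers and ring above 0.5 N and horizontal distance between ring and spindle below 0.022 m).
It fails at once if the pick is pressed on the machine or the ring with more than 30 N (contact force between pick and changer above 30 N or contact force between pick and ring above 30 N).
It fails at once if the ring falls on the worktop (height (world z) of ring below 0.04 m and horizontal distance between ring and tray above 0.1 m).
It fails at once if the ring is dropped into the tray from a height (height (world z) of ring below 0.04 m and linear speed of ring above 0.7 m/s).
It fails at once if a vial or the cup is pushed away or knocked over (distance of any of vial_blue, vial_black, vial_white, cup_grey from where it was at the start of the episode above 0.02 m or angle between any of vial_blue, vial_black, vial_white, cup_grey's own z axis and vertical above 0.4 rad).
It also fails if it takes over 64 s, if anything falls off the work surface, if the arm or the gripper's body presses on something with over 40 N, if the wrist force passes 120 N, or if a joint passes its speed limit or range.

### The arm

A 6-joint arm with a two-finger parallel gripper is mounted at the origin on a cart in front of the work surface, level with it; the furniture and walls round the work are solid. World frame = base frame: x ahead of the robot, y to its left, z up, the work surface at z = 0. Lengths are in m, angles in degrees, forces in N, time in s.
With the tool pointing down it reaches from about 0.375 to 0.75 m from the base axis. Payload 9 kg.
Tool frame: the origin (TCP) lies at the very end of the fingers, on their centre line; the grasp point (between the pads) lies behind it (robot.tcp_to_grasp is the x of the grasp point in the tool frame, in m); x points along the fingers, z is the direction in which the jaws open and shut, and the axes are right-handed (so a half turn about x gives the same grasp; the last joint's range is limited). The gripper opens to 85 mm and grips with 20 to 120 N. Pads are 22 mm wide; open, the fingers measure 114 mm over their backs; the gripper's body (76 mm by 85 mm) begins 54 mm behind the grasp point. The pads swing forward as they close: fully open they stand 13 mm farther back than shut.
Start: joints at [-12.473, 5.964, 5.575, 89.605, 0, 77.527], TCP at [0.6, 0, 0.231] pointing down, gripper open.
Joint ranges: [-171.21, 171.21], [-48.23, 106.86], [-62.78, 66.21], [-105.2, 120.99], [-86.42, 89.51], [-180, 180]. Speed limits (degrees/s): [127.2, 127.2, 147.25, 180, 180, 180].

### API

Orientations are given as a 3x3 rotation matrix whose columns are the frame's x, y, z axes.
In Python, from rig import robot, inverse_kinematics, status, optics gives the robot as it stands. The module is installed in compiled form; this text tells all that it offers. Calls block until the motion is done:
- robot.move_pose(position, orientation): joint-space move of the TCP to a pose.
- robot.move_linear(position, velocity=0.15, rotation=None, max_force=None): straight line of the TCP; rotation=None keeps the orientation; velocity is the mean speed in m/s. With max_force (N) it stops when the force on the tool has changed by that much, and returns True; else False.
- robot.movej(angles): joint-space move.
- robot.grip(opening, f_grip=None): opening from 0.0 (shut) to 1.0 (fully open); f_grip is the grip in N (None keeps the last); returns when the fingers have stopped.
- robot.sleep(seconds).
- inverse_kinematics(position, orientation): joint angles nearest the present ones, or None.
- status.observe(): the state.
- optics.capture(name): name is "scene" or "side" or "wrist"; returns the picture (420x560x3 uint8, red, green, blue); there is no depth.
- optics.calibration(name): a dict with "mtx" (3x3 intrinsics, pixels), "extrinsics" (4x4, takes a point from world to camera coordinates). Camera axes: x right, y down, z forward; pixel columns grow to the right and rows downward; lengths in m; the calibration is good to about 2 mm. A picture is of the moment at which its call begins: read the wrist's pose just before it. calibration takes no time and is no camera call; for the wrist camera it gives the pose at the moment of the call.
A pose or a line that the arm cannot do raises robot.PlanningError and nothing moves.
- robot.finish_job(): hands the job in, once; it reports no verdict.
The state is a dict: "time_s": time; "joint_pos": joint angles; "joint_velocities": joint speeds; "tau": joint torques, N m; "tcp_pos": TCP position; "ee_rot": TCP orientation; "wrist_force": force on the tool from outside, world axes, zero at the start; "torque": the same for the moment, N m; "opening": opening from 0.0 (shut) to 1.0 (fully open).
Only numpy, scipy, OpenCV 4.12 (cv2) and the standard library are available. Lean on these libraries where they do the work, as an engineer would, in place of code of your own. Each camera call takes 0.05 s, during which the arm holds its last target. There are 200 camera calls.

## Working session

There is one attempt and no reset: what is moved stays moved. The work goes in short steps, each a Python script; the robot and the scene stay as the last script left them, time stands still between calls to the robot, and variables do not carry over. Pictures are saved under pics/ and viewed, about 8 in all and at most 12, crops included, and the job is handed in when it is done.

```bash
mkdir -p pics; cat > h.py <<'E'
import numpy as np, cv2
from rig import robot, inverse_kinematics, status, optics
def cap(n,f):
    c=optics.calibration(n); im=optics.capture(n)[:,:,::-1].copy(); cv2.imwrite(f'pics/{f}.png',im); np.savez(f'pics/{f}.npz',K=c['mtx'],E=c['extrinsics']); return im
def ray(f,u,v,z):
    d=np.load(f'pics/{f}.npz');K,E=d['K'],d['E'];R,t=E[:3,:3],E[:3,3]
    o=-R.T@t; r=R.T@np.linalg.solve(K,[u,v,1]); return o+r*(z-o[2])/r[2]
def proj(f,p):
    d=np.load(f'pics/{f}.npz'); q=d['K']@(d['E'][:3,:3]@np.array(p)+d['E'][:3,3]); return q[:2]/q[2]
def crop(f,x0,y0,x1,y1,s):
    im=cv2.imread(f'pics/{f}.png')[y0:y1,x0:x1]; cv2.imwrite(f'pics/{f}_c{x0}_{y0}.png',cv2.resize(im,None,fx=s,fy=s,interpolation=cv2.INTER_CUBIC))
def down(yaw):  # tool x down, jaw axis z at yaw (deg) in the xy plane
    a=np.radians(yaw); x=np.array([0,0,-1.]); z=np.array([np.cos(a),np.sin(a),0]); return np.c_[x,np.cross(z,x),z]
E
python3 - <<'E'
from h import *
a=cap('scene','s0');b=cap('side','d0');w=cap('wrist','w0')
print(robot.tcp_to_grasp,status.observe()['tcp_pos'])
for n in('s0','d0','w0'):
    d=np.load(f'pics/{n}.npz');E=d['E'];print(n,-E[:3,:3].T@E[:3,3],E[2,:3],d['K'][0,0])
c=np.vstack([np.hstack([a,b]),np.hstack([w,w*0])]);cv2.imwrite('pics/all0.png',cv2.resize(np.hstack([a,b]),(800,300),interpolation=cv2.INTER_AREA))
E
```

```text
-0.0187 [5.99753188e-01 6.34985507e-05 2.30730095e-01]
s0 [ 0.93867207 -0.20307612  0.85852596] [-0.42020069  0.27128666 -0.86593009] 397.99832362581554
d0 [ 0.14660307 -0.81784124  0.77076828] [ 0.34221272  0.72202088 -0.60131216] 453.9725562907104
w0 [0.60052886 0.07736982 0.37378131] [-0.00144657 -0.3006478  -0.95373414] 294.51865787636035
```

View pics/s0.png

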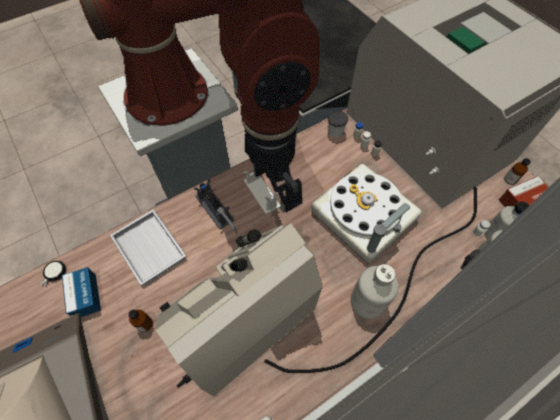

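View pics/d0.png

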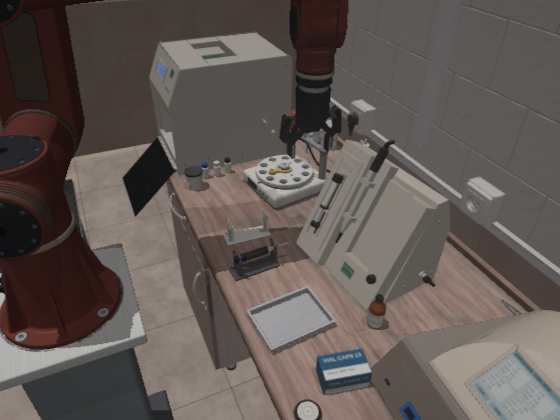

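The scene shows the wheel at about (367,202), with the ring's eye near (354,188), and the tray at (148,247). Two things are shaped like the rest: a dark one at (212,205) holding the black pick, and a white empty one at (262,192). The dark one fits the description. I'll confirm that in the crop.

```bash
python3 - <<'E'
from h import *
for n,u,v,z in [('spin s',368,199,.079),('spin d',284,166,.079),('hub',212,205,.046),('tray',148,247,.018),('trayd',291,318,.018),('restd',255,257,.046),('cup',338,118,.058),('vial',378,148,.048)]:
    print(n,ray('d0' if n.endswith('d') else 's0',u,v,z).round(3))
a=cv2.imread('pics/s0.png')[165:265,185:285];b=cv2.imread('pics/s0.png')[165:265,310:410]
cv2.imwrite('pics/c1.png',cv2.resize(np.hstack([a,b]),(800,400),interpolation=cv2.INTER_CUBIC))
E
```

```text
spin s [0.648 0.226 0.079]
spin d [0.638 0.219 0.079]
hub [ 0.444 -0.076  0.046]
tray [ 0.445 -0.249  0.018]
trayd [ 0.437 -0.256  0.018]
restd [ 0.427 -0.079  0.046]
cup [0.398 0.333 0.058]
vial [0.531 0.363 0.048]
```

View pics/c1.png

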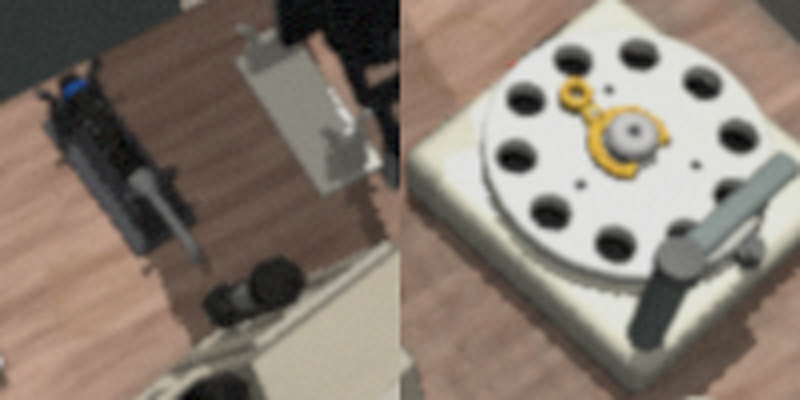

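The crop confirms it: the dark rest holds the black pick, with the blue mark at the rear and the hook at the lower right (≈(233,228) in s0). The other rest is light and empty. The eye of the link is at s0 ≈(354,188) and the spindle head at ≈(367,198). Next I'll look from close above the pick.

```bash
python3 - <<'E'
from h import *
e=ray('s0',354,188.5,.072);s=ray('s0',367.5,198,.079)
print('eye',e,'spin',s,np.linalg.norm((e-s)[:2]),np.degrees(np.arctan2(*(e-s)[[1,0]])))
h=ray('s0',233.5,228,.046);b=ray('s0',203.5,187,.05);print('hook',h,'rear',b,np.degrees(np.arctan2(*(h-b)[[1,0]])))
print(status.observe()['ee_rot'].round(2) if hasattr(status.observe()['ee_rot'],'round') else status.observe()['ee_rot'])
for y in(-90,90):
    print(y,inverse_kinematics([.44,-.08,.2],down(y)))
robot.move_pose([.44,-.08,.23],down(90) if abs(inverse_kinematics([.44,-.08,.2],down(90))[5])<abs(inverse_kinematics([.44,-.08,.2],down(-90))[5]) else down(-90))
cap('wrist','w1');d=np.load('pics/w1.npz');E=d['E'];print(-E[:3,:3].T@E[:3,3],status.observe()['time_s'])
E
```

```text
eye [0.60447074 0.22069959 0.072     ] spin [0.64495997 0.22649333 0.079     ] 0.04090164457398983 -171.85663169205864
hook [ 0.52580622 -0.06394949  0.046     ] rear [ 0.3904017  -0.06945369  0.05      ] 2.3277953130473015
[[-0.  0.  1.]
 [ 0.  1. -0.]
 [-1.  0. -0.]]
-90 [-27.15049451 -21.47732038 -22.88035174  88.59696864   0.
 152.84950549]
90 [-27.15049451 -21.47732038 -22.88035174  88.59696864   0.
 -27.15049451]
[ 0.36393612 -0.07944844  0.37320934] 1.8
```

View pics/w1.png

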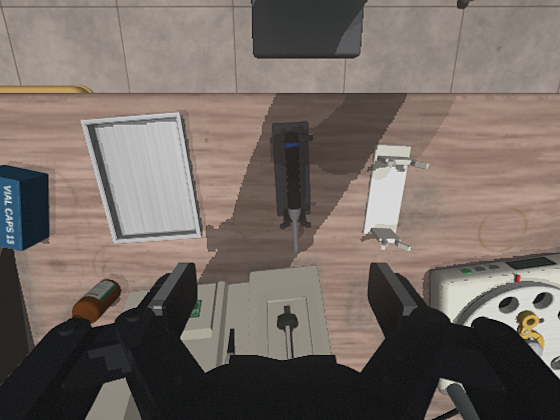

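w1, looking down from over the rest: handle rear ≈(291,134), handle/shank joint ≈(295,209), hook end ≈(296,249). Tray corners are ≈(82,121), (181,113), (200,237), (112,242). The white rest stands off to the right.

```bash
python3 - <<'E'
from h import *
for n,u,v,z in [('rear',291.5,134,.055),('joint',295,208,.055),('hook',296,249,.046),('plate rear L',274,122,.004),('plate r R',309,122,.004)]: print(n,ray('w1',u,v,z).round(4))
for u,v in [(82,121),(181,113),(200,237),(112,242)]: print('tray',ray('w1',u,v,.018).round(4))
im=cv2.imread('pics/w1.png');cv2.imwrite('pics/c2.png',cv2.resize(im[110:260,250:340],None,fx=4,fy=4,interpolation=cv2.INTER_CUBIC))
E
```

```text
rear [ 0.3816 -0.0698  0.055 ]
joint [ 0.4628 -0.0652  0.055 ]
hook [ 0.5179 -0.063   0.046 ]
plate rear L [ 0.3704 -0.0894  0.004 ]
plate r R [ 0.3705 -0.0474  0.004 ]
tray [ 0.3686 -0.311   0.018 ]
tray [ 0.3601 -0.1956  0.018 ]
tray [ 0.5137 -0.187   0.018 ]
tray [ 0.5206 -0.303   0.018 ]
```

View pics/c2.png

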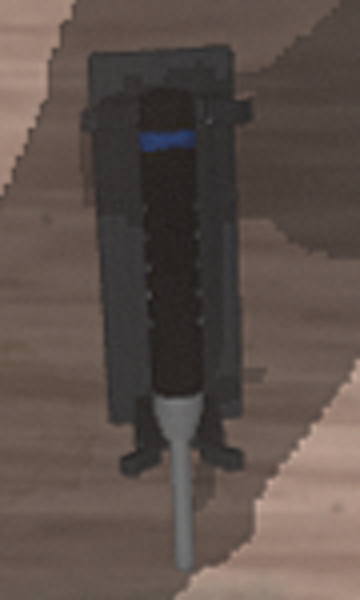

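```bash
python3 - <<'E'
from h import *
P=np.array([.4215,-.0675]);Y=2.9
q=inverse_kinematics([*P,.12],down(Y-90));print(q)
robot.move_pose([*P,.12],down(Y-90))
print(robot.move_linear([*P,.0275],.08,max_force=15))
robot.grip(0.0,f_grip=90)
o=status.observe();print(o['tcp_pos'],o['opening'],o['wrist_force'],o['time_s'])
print(robot.move_linear([*P,.25],.12))
o=status.observe();print(o['opening'],o['wrist_force'],o['time_s'])
T=[.45,.12,.25]
robot.move_pose(T,down(8-90));print(status.observe()['joint_pos'],status.observe()['time_s'])
T=[.50,.205,.16]
robot.move_pose(T,down(8-90))
cap('wrist','w2');o=status.observe();print(o['tcp_pos'],o['joint_pos'],o['time_s'])
E
```

```text
[-26.77247981 -25.33790311 -34.10854934  81.22935377   0.
 150.32752019]
False
[ 0.4216544  -0.06754061  0.02777995] 0.15965519949959617 [-0.49706008  0.91308973  4.40936942] 6.375
False
0.15890879563603694 [-0.26571678  0.19427229 -0.27813482] 8.3833
[-1.23290625e+00 -1.72686188e+01 -1.43414241e+01  9.29511507e+01
 -2.21143621e-02  1.70732507e+02] 9.1667
[0.49999842 0.20497715 0.16001999] [ 8.41535747e+00 -4.58136419e+00 -1.24511180e+01  8.21293072e+01
 -6.93182484e-04 -1.79574348e+02] 14.2333
```

View pics/w2.png

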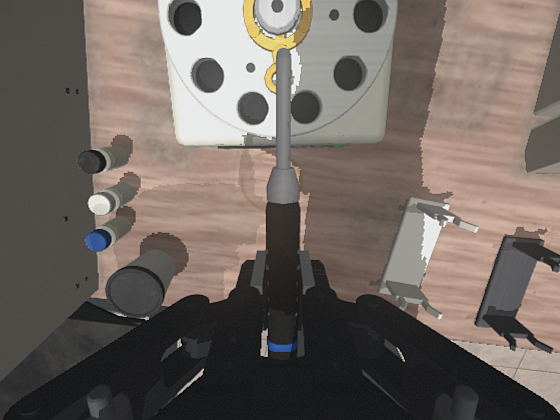

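w2 shows the pick gripped along the fingers: handle rear (282,348), shank bend (284,50). The link's eye is at about (275,78), partly under the shank, and the spindle head at about (279,8). I'll enlarge this to measure hook and eye.

```bash
python3 - <<'E'
from h import *
im=cv2.imread('pics/w2.png');cv2.imwrite('pics/c3.png',cv2.resize(im[0:110,230:340],None,fx=5.4,fy=5.4,interpolation=cv2.INTER_CUBIC))
for n,u,v,z in [('rear',282,352,.1875),('joint',283,203,.1875),('bendend',284,47,.1785+.001),('eye',275,78,.072),('head',278.5,8,.079)]: print(n,ray('w2',u,v,z).round(4))
E
```

```text
rear [0.4686 0.2011 0.1875]
joint [0.5434 0.2111 0.1875]
bendend [0.6015 0.2189 0.1795]
eye [0.6023 0.2249 0.072 ]
head [0.6437 0.2278 0.079 ]
```

View pics/c3.png

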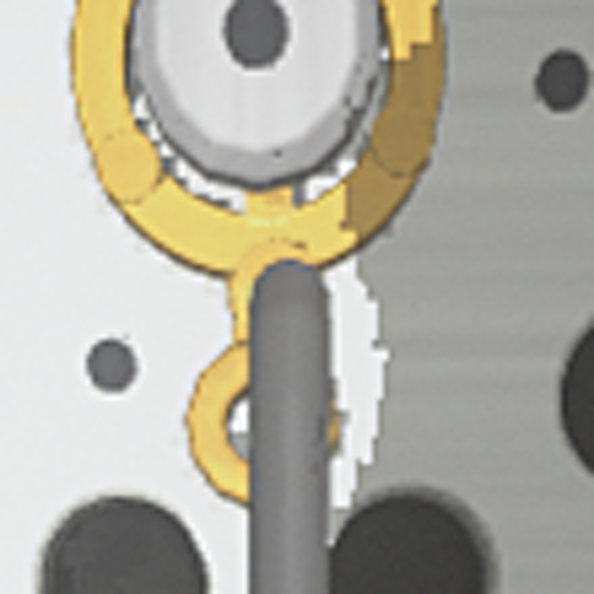

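```bash
python3 - <<'E'
from h import *
e=ray('w2',279.3,78,.072);s=ray('w2',277.4,5.9,.079);print(e,s,np.linalg.norm((e-s)[:2]),np.degrees(np.arctan2(*(s-e)[[1,0]])))
a=np.radians(8);R=np.array([[np.cos(a),-np.sin(a)],[np.sin(a),np.cos(a)]])
t=e[:2]-R@[.0994,-.0004];print(t)
robot.move_linear([*t,.0815],.06,max_force=8)
cap('wrist','w3');o=status.observe();print(o['tcp_pos'],o['wrist_force'],o['time_s'])
im=cv2.imread('pics/w3.png');cv2.imwrite('pics/c4.png',cv2.resize(im[0:130,210:350],None,fx=5,fy=5,interpolation=cv2.INTER_CUBIC))
E
```

```text
[0.60268698 0.22177937 0.072     ] [0.64478388 0.22870846 0.079     ] 0.04266334596875697 9.347001934565297
[0.50419866 0.20834167]
[0.50449937 0.20838813 0.0819885 ] [-0.5291138  -0.93969409  0.37902012] 15.7417
```

View pics/c4.png

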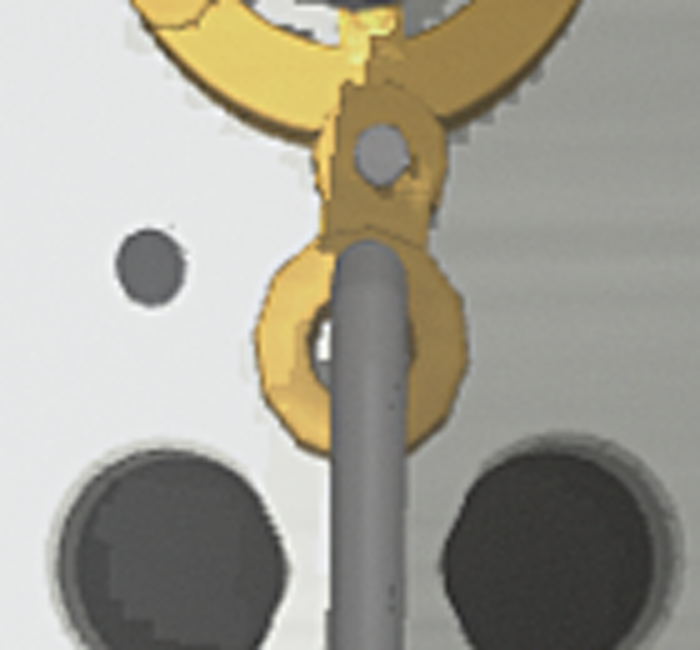

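In c4 the hook's bend end is at w3 ≈(283.7,48.2) and the eye's centre at ≈(282.5,69.2). The shank looks centred on the eye to within about 1 mm.

```bash
python3 - <<'E'
from h import *
o=status.observe();t=np.array(o['tcp_pos'])
e=ray('w3',282.5,69.2,.072);b=ray('w3',283.7,48.2,t[2]+.0187+.001);j=ray('w3',283.7,90,t[2]+.0187+.003)
a=np.radians(8);R=np.array([[np.cos(a),-np.sin(a)],[np.sin(a),np.cos(a)]])
print(e,b,'tool:',R.T@(b-t)[:2],'eye tool',R.T@(e-t)[:2])
h=b[:2]-R@[.003,0];print('hook',h,'corr',R.T@(e[:2]-h))
E
```

```text
[0.60245128 0.22230296 0.072     ] [0.6055037  0.22231356 0.1016885 ] tool: [ 0.1019594  -0.00026718] eye tool [0.09893522 0.00014714]
hook [0.60253289 0.22189604] corr [-2.41877132e-05  4.14317954e-04]
```

```bash
python3 - <<'E'
from h import *
a=np.radians(8);R=np.array([[np.cos(a),-np.sin(a)],[np.sin(a),np.cos(a)]])
t=np.array([.50420,.20834])+R@[0,.0004]+np.array([-.0003,0])*0
print(robot.move_linear([*t,.0690],.02,max_force=3))
o=status.observe();print(o['tcp_pos'],o['wrist_force'],o['torque'],o['time_s'])
E
```

```text
False
[0.50422101 0.20875246 0.0690804 ] [-0.37393772  0.01810617 -0.79500737] [-0.01922667 -0.01262151 -0.00151977] 16.5167
```

```bash
python3 - <<'E'
from h import *
o=status.observe();t=np.array(o['tcp_pos']);a=np.radians(9.0);d=-np.array([np.cos(a),np.sin(a),0])
for s in(.006,.014,.022,.0305):
    st=robot.move_linear(list(t+d*s),.03,max_force=24);o=status.observe();print(s,st,np.array(o['wrist_force']).round(1),o['time_s'])
cap('wrist','w4')
im=cv2.imread('pics/w4.png');cv2.imwrite('pics/c5.png',cv2.resize(im[0:150,190:370],None,fx=4,fy=4,interpolation=cv2.INTER_CUBIC))
E
```

```text
0.006 False [ 4.   0.1 -1.7] 16.8667
0.014 False [ 8.5  1.5 -2.9] 17.2833
0.022 False [-0.3  0.4 -0.7] 17.7
0.0305 False [ 0.3 -0.7 -1.3] 18.1333
```

View pics/c5.png

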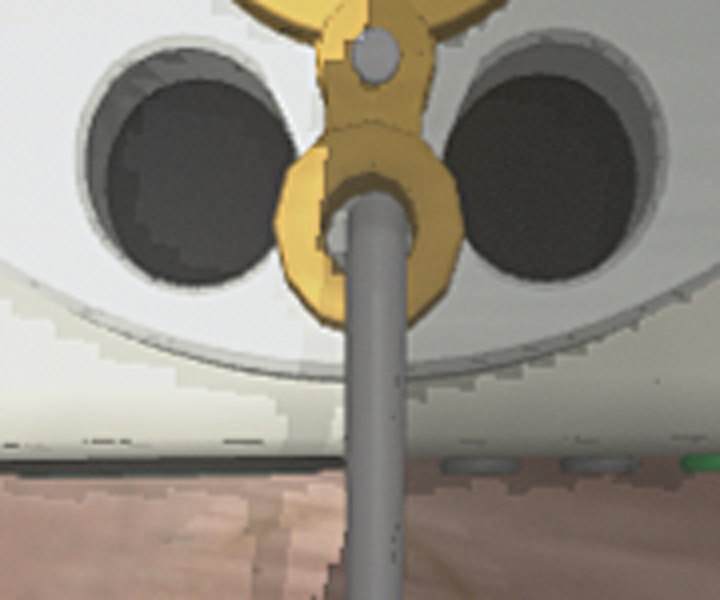

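```bash
python3 - <<'E'
from h import *
e=ray('w4',282,56.5,.072);s=np.array([.6446,.2286]);print(e,np.linalg.norm(e[:2]-s)-.043)
t=np.array(status.observe()['tcp_pos'])
print(robot.move_linear([t[0],t[1],.1],.05,max_force=10))   # lift out of the eye
robot.move_linear([t[0],t[1],.25],.15)
cap('wrist','w5');o=status.observe();print(o['tcp_pos'],o['wrist_force'],o['time_s'])
im=cv2.imread('pics/w5.png');cv2.imwrite('pics/c6.png',cv2.resize(im[0:200,160:400],None,fx=3,fy=3,interpolation=cv2.INTER_CUBIC))
E
```

```text
[0.57493968 0.21857027 0.072     ] 0.027378658088813554
False
[0.47354237 0.20389923 0.24888141] [ 0.16500567  0.3257206  -0.63598333] 20.15
```

View pics/c6.png

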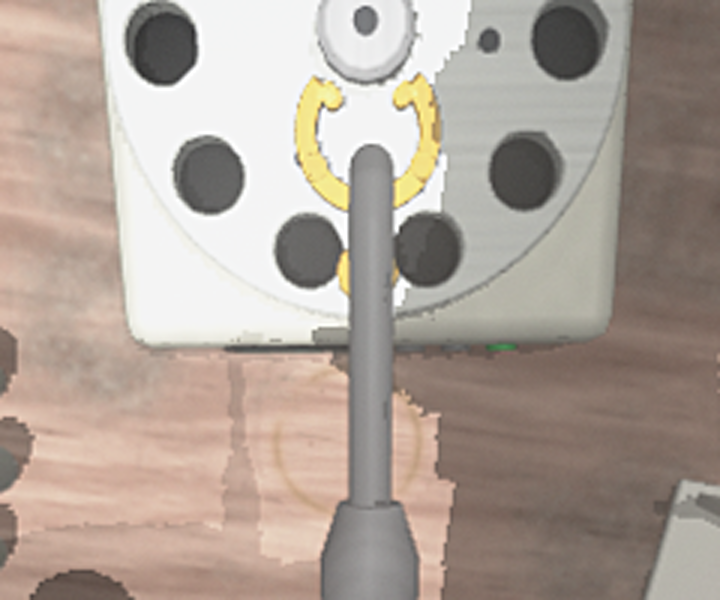

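The ring lies free on the wheel with its jaws clear of the head (estimated 27 mm out), and the pick is lifted out. Next I put the pick back at its exact pick-up pose.

```bash
python3 - <<'E'
from h import *
Y=2.9
robot.move_pose([.41,.12,.23],down(Y-90));print(status.observe()['time_s'])
P=[.42165,-.06754]
robot.move_pose([*P,.14],down(Y-90))
robot.move_linear([*P,.06],.12,max_force=15)
print(robot.move_linear([*P,.0280],.03,max_force=6))
o=status.observe();print(o['tcp_pos'],o['wrist_force'],o['time_s'])
robot.grip(0.8)
robot.move_linear([*P,.20],.15)
cap('wrist','w6');print(status.observe()['time_s'])
im=cv2.imread('pics/w6.png');cv2.imwrite('pics/c7.png',cv2.resize(im,(800,600)))
E
```

```text
25.2333
False
[ 0.42181484 -0.0676237   0.02819709] [ 0.59536968  0.38487988 -1.09525077] 28.1083
30.025
```

View pics/c7.png

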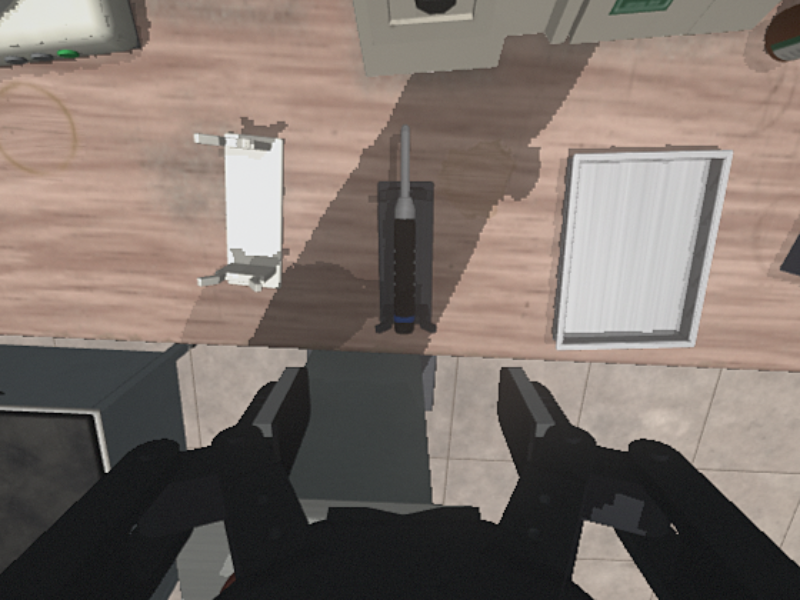

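The pick is back in both forks of the dark rest with its hook end forward, as before. I've viewed 11 pictures, so one is left. Next I grip the ring by its eye and check the opening (expected ≈0.25).

```bash
python3 - <<'E'
from h import *
hk=ray('w6',283.5,88.2,.047);print('hook end',hk,'before',ray('w1',295.75,252,.047))
rr=ray('w6',404/1.4286,333/1.4286,.055);print('rear',rr,'before',ray('w1',291.75,132.5,.055))
c=[ray('w6',u/1.4286,v/1.4286,.018) for u,v in[(571,152),(731,152),(695,347),(557,348)]];print(np.round(c,3),np.mean(c,0))
e=[.5750,.2186];Q=down(98.5)
robot.move_pose([.46,.12,.22],Q)
robot.move_pose([*e,.16],Q);robot.grip(.5,f_grip=80)
print(robot.move_linear([*e,.0645],.07,max_force=4))
o=status.observe();print(o['tcp_pos'],o['wrist_force'],o['time_s'])
robot.grip(0.0,f_grip=80)
o=status.observe();print(o['opening'],o['wrist_force'],o['time_s'])
robot.move_linear([*e,.12],.06)
o=status.observe();print(o['opening'],o['wrist_force'],o['time_s'])
cap('side','d7')
E
```

```text
hook end [ 0.52351563 -0.06294856  0.047     ] before [ 0.52140843 -0.06334655  0.047     ]
rear [ 0.38185505 -0.06939357  0.055     ] before [ 0.380069   -0.06958662  0.055     ]
[[ 0.514 -0.184  0.018]
 [ 0.52  -0.301  0.018]
 [ 0.366 -0.314  0.018]
 [ 0.36  -0.199  0.018]] [ 0.4401124  -0.24964323  0.018     ]
False
[0.57535859 0.21864666 0.06504748] [ 0.4537597   0.21846334 -0.41692911] 34.975
0.19451581853105712 [-0.83089211 -0.41389955  6.38485363] 35.3417
0.1924131300860794 [-0.89455802  0.16186725 -0.42056464] 36.4167
```

The opening reads 0.19, a bit less than expected, so I'll use the last picture to check that the ring is held.

```bash
python3 - <<'E'
from h import *
w=cap('wrist','w7');s=cap('scene','s7');d=cv2.imread('pics/d7.png')
p=proj('d7',[.59,.22,.12]).astype(int);q=proj('s7',[.59,.22,.12]).astype(int);print(p,q)
c=lambda im,p:cv2.resize(im[max(p[1]-40,0):p[1]+40,p[0]-40:p[0]+40],(280,280),interpolation=cv2.INTER_CUBIC)
r=np.vstack([c(d,p),c(s,q)]);cv2.imwrite('pics/c8.png',np.hstack([cv2.resize(w[100:420,100:430],(515,560)),r]))
E
```

```text
[268 156] [353 172]
```

View pics/c8.png

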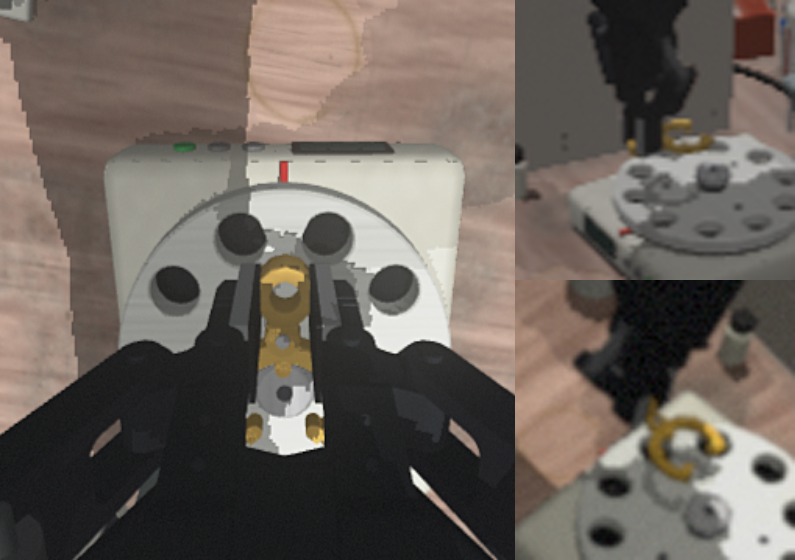

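The last picture shows the ring lifted clear of the wheel, held by the eye and roughly level. I carry it to the tray.

```bash
python3 - <<'E'
from h import *
e=[.5750,.2186]
robot.move_linear([*e,.20],.1)
robot.move_linear([.43,.1,.20],.15)
C=np.array([.4400,-.2495]);a=np.radians(5);E=C-.041*np.array([np.cos(a),np.sin(a)])
robot.move_linear([*E,.15],.18,rotation=down(95))
o=status.observe();print(o['opening'],o['time_s'])
robot.move_linear([*E,.04],.1)
st=robot.move_linear([*E,.0065],.03,max_force=3)
o=status.observe();print(st,o['tcp_pos'],o['wrist_force'],o['opening'],o['time_s'])
cap('side','d8');cap('scene','s8')
E
```

```text
0.19142232762747363 41.0583
False [ 0.39929783 -0.25320774  0.00672624] [ 0.66926633 -0.15021647  0.1518189 ] 0.18969485785114562 43.575
```

```bash
python3 - <<'E'
from h import *
p=np.array(status.observe()['tcp_pos'])
robot.grip(.45);robot.sleep(.2)
print(robot.move_linear([p[0],p[1],.08],.05,max_force=6)); robot.move_linear([p[0],p[1],.22],.15)
o=status.observe();print(o['wrist_force'],o['time_s'])
for n,f in(('scene','s9'),('side','d9'),('wrist','w9')):
    im=cap(n,f);h=cv2.cvtColor(im,cv2.COLOR_BGR2HSV)
    m=cv2.inRange(h,(15,110,60),(32,255,255))
    k,l,st,c=cv2.connectedComponentsWithStats(cv2.morphologyEx(m,cv2.MORPH_CLOSE,np.ones((3,3))))
    for i in range(1,k):
        if st[i,4]>25:
            x,y,w,hh,A=st[i]; print(f,st[i],[ray(f,u,v,.008).round(3).tolist() for u,v in((x,y+hh/2),(x+w,y+hh/2),(x+w/2,y),(x+w/2,y+hh))])
    d=np.load('pics/w1.npz')
E
```

```text
False
[-0.22385341 -0.8481609  -0.08913561] 46.9167
s9 [136 230  23  27 205] [[0.416, -0.27, 0.008], [0.445, -0.225, 0.008], [0.397, -0.233, 0.008], [0.462, -0.261, 0.008]]
d9 [269 310  33  21 221] [[0.395, -0.236, 0.008], [0.459, -0.264, 0.008], [0.439, -0.224, 0.008], [0.416, -0.275, 0.008]]
w9 [  45   82  145   35 3015] [[0.328, -0.527, 0.008], [0.314, -0.364, 0.008], [0.302, -0.444, 0.008], [0.34, -0.447, 0.008]]
w9 [263 174  37  54 638] [[0.425, -0.274, 0.008], [0.421, -0.228, 0.008], [0.389, -0.254, 0.008], [0.459, -0.248, 0.008]]
```

Three cameras agree that the ring lies flat near the tray's middle: centre about (0.435, -0.25), and about 46 mm across when taken at floor height. I hand the job in.

```bash
python3 - <<'E'
from h import *
robot.finish_job();print(status.observe()['time_s'])
E
```

```text
the job is handed in; nothing more can be done
the job is handed in; nothing more can be done
```

I pulled the ring out of the groove with the pick, put the pick back on its dark rest and laid the ring in the steel tray. The job was handed in after about 47 s; no verdict is reported.

- **Pulling the ring:** the hook went into the eye without touching it. The wrist force read at most about 9 N at the points I sampled during the pull. The ring ended about 27 mm from the spindle, free on the wheel; the image after lifting the pick out showed its jaws clear of the head.
- **Pick:** its hook end and rear measured within about 2 mm of where they lay before, in both forks with the hook at the same end. I did not measure it again after that; later moves kept clear of it.
- **Ring in the tray:** I lowered it to about 1 mm above the floor before releasing it. All three cameras then place it flat, about 5 mm from the tray's middle.
- **What disagreed:** the gripper opening on the eye read 0.19, where I expected about 0.25. The picture showed the ring held securely, so I carried on.
- **Not checked:** I did not measure the vials and cup at the end. No move came close to them.

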